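Set the gear selector to neutral and close the gear case against its spring

TASK

Get the small gear case ready for bolting up: first slide the black selector grip along its track until it stands level with the brass neutral pointer, and leave it there. Then fit the loose cover onto the case with its two holes over the two dowels, press it fully home and flush against the sprung ring inside, and finish while still holding it pressed down; do not disturb the other things on the bench.

Things in the scene. Friction and masses are not known exactly. Their poses are not given: they have to be found in the camera images.
- case: Lower half of an aluminium gear case, 100 (x) by 150 (y) mm, fixed on a dark steel plate (x -65 to 135, y -85 to 85, 10 mm thick). Origin: on the bench under the case's middle; z up. Flat joint face at z = 50 mm with two steel dowels and, in the middle, a sprung ring of 34 mm diameter, 6 mm proud. The selector track runs along y at x = 105 mm, on a bar 40 mm wide, top at z = 24 mm.
- dowel0 (a point): Foot of the first dowel, on its axis at the joint face: (28, 61, 50) mm in the case's frame. Both dowels are 10 mm in diameter and 16 mm tall above the face: straight for 9 mm, then tapering to a 4.4 mm tip.
- dowel1 (a point): Foot of the second dowel: (0, -61, 50) mm in the case's frame.
- ring (a joint): How far the sprung ring is pushed down, m: 0 stands 6 mm proud of the joint face, 0.006 is flush with it, stop at 0.009. It pushes up with 8 N at 0 and 12.8 N when flush, more than the cover weighs, so the cover rises again by itself if it is not held down.
- selector (a joint): Position of the selector grip along its track, m, 0 to 0.10, growing towards the case's +y; 0.05 is the middle of the track (y = 0 of the case). It slides with about 1.5 N of friction and stays where it is left.
- selector_top (a point): Middle of the top of the selector grip, a black upright block 28 mm (case x) by 20 mm (case y) by 40 mm high with a thin white line across its top; the top is 64.5 mm above the bench and its foot at 24.5 mm.
- pointer: Small brass neutral pointer, 14 by 10 mm, top 23 mm above the bench, fixed on the plate just beyond the track, at x = 137 mm of the case; its place along the track varies. Axes as the case's. Origin on its middle line: the selector is in neutral when selector_top and this origin have the same y in the case's frame.
- cover: Loose aluminium cover, 0.32 to 0.48 kg: plate 100 (x) by 150 (y) by 12 mm with a raised block in the middle, 36 (x) by 74 (y) mm, up to 54 mm above the underside (grip across the 36). Black filler plug at (-27, 55) mm, 26 mm across, 12 high. Origin: centre of the underside, z up. Fits one way only: its frame on the case's, 50 mm up. Starts flat on the bench within 0.7 rad of the case's yaw.
- hole0 (a point): Centre of the first of two 12 mm through holes, at the cover's underside, (28, 61, 0) mm in its frame; it goes over dowel0.
- hole1 (a point): Centre of the second hole at the cover's underside, (0, -61, 0) mm in its frame; it goes over dowel1. (The four smaller dark spots on the cover's long edges are bolt holes, only for show; thin ribs stiffen the block's flanks at y = -28 and 28 mm.)
- oil_can: Bystander: yellow metal can, 90 mm across, 170 mm high, at the left of the bench. Origin under its centre.
- spray: Bystander: slim white bottle with a red cap, 56 mm across, 190 mm high, at the right. Origin under its centre.
- spanner: Bystander: steel spanner lying flat beyond the work. Origin at its middle.
- jar: Bystander: low glass jar with a steel lid, 60 mm across, 60 mm high, beyond the work. Origin under its centre.
There are look-alikes about, which are no part of the job. What is shaped like the cover but brown or green is not meant.

How it is judged:
By the outcome, as a careful person would: the job done as asked, in the order asked, and still so for the second after the job is handed in, while the arm keeps its last pose, push and grip.
It also fails if it takes over 58 s, if anything falls off the work surface, if the arm or the gripper's body presses on something with over 40 N, if the wrist force passes 120 N, or if a joint passes its speed limit or range.

ROBOT

A 7-joint arm with a two-finger parallel gripper is mounted at the origin on the work surface. World frame = base frame: x ahead of the robot, y to its left, z up, the work surface at z = 0. Lengths are in m, angles in rad, forces in N, time in s.
With the tool pointing down it reaches from about 0.425 to 1.025 m from the base axis. Payload 3.6 kg.
Tool frame: the origin (TCP) lies midway between the tips of the shut fingers; the grasp point (between the pads) lies 19 mm behind it; y points along the fingers, x is the direction in which the jaws open and shut, and the axes are right-handed (so a half turn about y gives the same grasp; the last joint's range is limited). The gripper opens to 85 mm and grips with 20 to 120 N. Pads are 22 mm wide; open, the fingers measure 114 mm over their backs; the gripper's body (76 mm by 85 mm) begins 54 mm behind the grasp point. The pads swing forward as they close: fully open they stand 13 mm farther back than shut.
Start: joints at [1.062, 0.591, 0.048, 1.609, -0.033, 0.943, -0.034], TCP at [0.292, -0.664, 0.231] pointing down, gripper open.
Joint ranges: [-2.69, 2.69], [-0.47, 2.24], [-1.27, 1.36], [0.19, 2.51], [-1.53, 4.68], [0.08, 2.07], [-3.09, 3.09]. Speed limits (rad/s): [2.57, 2.57, 3.14, 3.14, 3.14, 3.14, 3.14].

INTERFACE

Orientations are given as a rotation vector (axis times angle).
In Python, from workcell import r, optics, boxes_of gives the robot as it stands. Calls block until the motion is done:
- r.move_to(position, orientation): joint-space move of the TCP to a pose.
- r.servo_line(position, attitude=None, v=0.15): straight line of the TCP; attitude=None keeps the orientation; v is the mean speed in m/s.
- r.goto_joints(angles): joint-space move.
- r.release() and r.clamp(): open the fingers fully, or close them until they stop; the grip force is fixed at half the most.
- r.wait(seconds).
- r.ik(position, orientation): joint angles nearest the present ones, or None.
- optics.snapshot(name): name is "side" or "top"; returns the picture (400x640x3 uint8, red, green, blue); there is no depth.
- optics.get_calibration(name): a dict with "intrinsics" (3x3 intrinsics, pixels), "k1" (the pictures are not rectified: a ray, as slopes to the right and down, at radius r is drawn at 1 + k1 r^2 times it, then the intrinsics apply), "R" (3x3) and "t" (3): a world point X has camera coordinates R X + t. Camera axes: x right, y down, z forward; pixel columns grow to the right and rows downward; lengths in m; the calibration is good to about 2 mm. A picture is of the moment at which its call begins. get_calibration takes no time and is no camera call.
A pose or a line that the arm cannot do raises r.PlanningError and nothing moves.
- r.hand_in(): hands the job in, once; it reports no verdict.
Trained networks look in the newest picture that a camera, given by its name, has taken for a name from the list of things; names that differ only in an ending like _2 or _b are one class to them, and where a whole thing is asked for, a point or a joint stands for the part that bears it (a point fixed in the world has none). Each returns a list of dicts, best first, with "conf" (0 to 1); they miss things now and then, are a little off and sometimes report something else, mostly with a low value. They report only what shows in the picture. A call takes as long as a camera call. They do not tell look-alikes from the thing itself.
- boxes_of(camera, query): "position" ([column, row] as shares, 0 to 1, of the picture: columns of its width, rows of its height, amid what is visible of it).
Readings, each from a call of its own:
- r.read_time_s(): time.
- r.read_joints(): joint angles.
- r.read_joint_vel(): joint speeds.
- r.read_effort(): joint torques, N m.
- r.read_tcp_pos(): TCP position.
- r.read_eef_rot(): TCP orientation.
- r.read_ft_force(): force on the tool from outside, world axes, zero at the start.
- r.read_torque(): the same for the moment, N m.
- r.read_gripper_width(): opening from 0.0 (shut) to 1.0 (fully open).
Only numpy, scipy, OpenCV 4.12 (cv2) and the standard library are available. Lean on these libraries where they do the work, as an engineer would, in place of code of your own. Each camera call takes 0.05 s, during which the arm holds its last target. There are 200 camera calls.

## Working session

There is one attempt and no reset: what is moved stays moved. The work goes in short steps, each a Python script; the robot and the scene stay as the last script left them, time stands still between calls to the robot, and variables do not carry over. Pictures are saved under pics/ and viewed, about 8 in all and at most 12, crops included, and the job is handed in when it is done.

```bash
ls; mkdir -p pics
cat > h.py <<'E'
import numpy as np, cv2
from workcell import r, optics, boxes_of
def cal(n):
    c=optics.get_calibration(n); return np.array(c["intrinsics"]),c["k1"],np.array(c["R"]),np.array(c["t"])
def proj(n,X):
    K,k1,R,t=cal(n); c=np.atleast_2d(X)@R.T+t; s=c[:,:2]/c[:,2:]
    s=s*(1+k1*(s**2).sum(1,keepdims=True)); return s@K[:2,:2].T+K[:2,2]
def ray(n,uv):
    K,k1,R,t=cal(n); d=np.linalg.solve(K[:2,:2],np.array(uv,float)-K[:2,2]); s=d.copy()
    for _ in range(30): s=d/(1+k1*(s@s))
    return -R.T@t, R.T@np.append(s,1)
def at_z(n,uv,z):
    o,d=ray(n,uv); return o+d*(z-o[2])/d[2]
def snap(n,f=None):
    im=optics.snapshot(n)
    if f: cv2.imwrite('pics/'+f,im[:,:,::-1])
    return im
E
python3 - <<'E'
from h import *
for n in("top","side"):
    snap(n,n+'0.png'); K,k1,R,t=cal(n); print(n,K.round(1).tolist(),k1,(-R.T@t).round(3),R.round(3).tolist())
    for q in["case","cover","selector_top","pointer","dowel0","dowel1","hole0","hole1","ring"]:
        print(q,[(round(d["conf"],2),round(d["position"][0]*640,1),round(d["position"][1]*400,1)) for d in boxes_of(n,q)])
print(r.read_time_s())
E
```

```text
pics
top [[477.2, 0.0, 322.6], [0.0, 477.2, 204.2], [0.0, 0.0, 1.0]] -0.1081108051622711 [0.278 0.008 1.24 ] [[-0.072, -0.997, -0.005], [-0.968, 0.072, -0.242], [0.241, -0.012, -0.97]]
case [(0.63, 270.1, 223.1)]
cover [(0.67, 377.7, 237.2), (0.59, 427.4, 309.5), (0.59, 415.7, 165.9)]
selector_top [(0.46, 290.3, 195.1)]
pointer []
dowel0 [(0.8, 268.3, 221.5)]
dowel1 [(0.8, 268.3, 221.5)]
hole0 [(0.88, 376.7, 238.4), (0.78, 428.7, 310.1), (0.7, 414.8, 169.3), (0.63, 486.0, 248.0)]
hole1 [(0.88, 376.7, 238.4), (0.78, 428.7, 310.1), (0.7, 414.8, 169.3), (0.63, 486.0, 248.0)]
ring [(0.72, 267.5, 233.3)]
side [[383.5, 0.0, 318.2], [0.0, 383.5, 196.2], [0.0, 0.0, 1.0]] -0.020590481283991914 [-0.002  0.596  0.54 ] [[-0.739, -0.673, -0.003], [-0.352, 0.391, -0.851], [0.574, -0.628, -0.526]]
case [(0.57, 231.0, 181.7), (0.51, 276.8, 197.9)]
cover [(0.87, 460.9, 202.0), (0.8, 344.9, 155.7), (0.76, 439.9, 162.1), (0.73, 373.2, 193.2)]
selector_top [(0.52, 278.4, 195.6), (0.18, 280.4, 232.9)]
pointer []
dowel0 [(0.87, 278.1, 231.6)]
dowel1 [(0.87, 278.1, 231.6)]
hole0 [(0.92, 343.3, 157.0), (0.91, 456.9, 202.2), (0.68, 374.1, 194.1), (0.6, 442.3, 164.4)]
hole1 [(0.92, 343.3, 157.0), (0.91, 456.9, 202.2), (0.68, 374.1, 194.1), (0.6, 442.3, 164.4)]
ring [(0.82, 286.6, 223.5)]
1.0
```

Run:
```python
import cv2
a=cv2.imread('pics/top0.png'); cv2.imwrite('pics/v1.png',cv2.resize(a[120:360,200:520],None,fx=2.5,fy=2.5,interpolation=cv2.INTER_CUBIC))
a=cv2.imread('pics/side0.png'); cv2.imwrite('pics/v2.png',cv2.resize(a,None,fx=1.25,fy=1.25,interpolation=cv2.INTER_CUBIC))
```

```text
(no output)
```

View pics/v1.png

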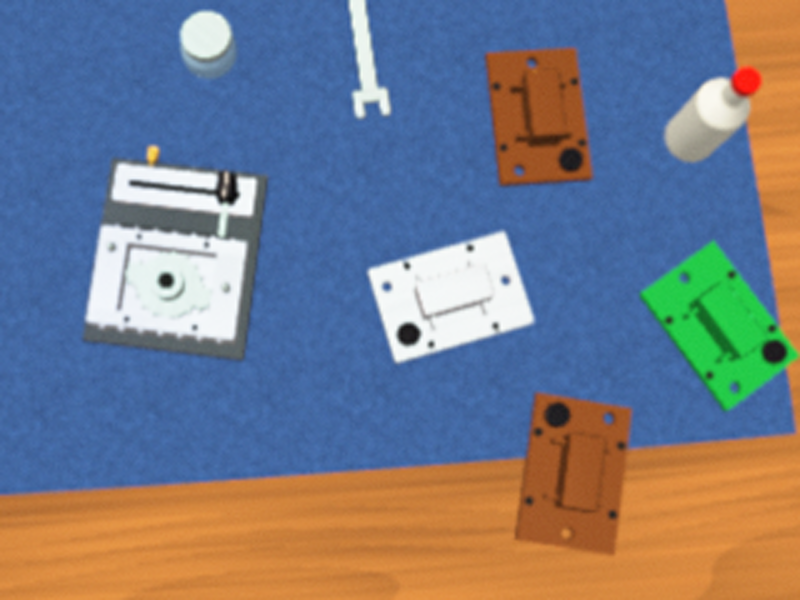

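View pics/v2.png

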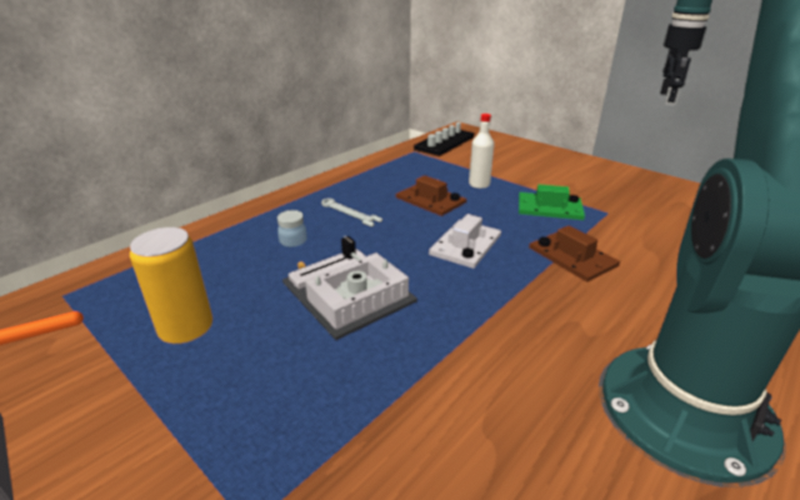

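The silver cover sits at top px (380,239), between brown (413,167), brown (430,308) and green (488,250) look-alikes. Only the silver one is aluminium with a black plug. The case is at (267,222), the black grip at (291,195) and the brass pointer at (261,182). Next I fit the poses by silhouette in both cameras.

```bash
cat > fit.py <<'E'
from h import *
from scipy.optimize import minimize
def box(x0,x1,y0,y1,z0,z1): return np.array([[x,y,z] for x in(x0,x1) for y in(y0,y1) for z in(z0,z1)])/1000.
COVER=[box(-50,50,-75,75,0,12),box(-18,18,-37,37,0,54),box(-38,-16,44,66,0,24)]
CASE=[box(-65,135,-85,85,0,10),box(-50,50,-75,75,0,50),box(85,125,-75,75,0,24)]
def world(P,p,z=0):
    c,s=np.cos(p[2]),np.sin(p[2]); P=np.atleast_2d(P)
    return P@np.array([[c,s,0],[-s,c,0],[0,0,1]])+[p[0],p[1],z]
def render(n,parts,p,roi,S=8):
    x0,y0,x1,y1=roi; m=np.zeros(((y1-y0)*S,(x1-x0)*S),np.uint8)
    for b in parts:
        uv=(proj(n,world(b,p))-[x0,y0]+.5)*S-.5
        cv2.fillConvexPoly(m,cv2.convexHull((uv*16).round().astype(np.int32)),255,shift=4)
    return cv2.GaussianBlur(cv2.resize(m,(x1-x0,y1-y0),interpolation=cv2.INTER_AREA)/255.,(0,0),.8)
def alpha(im,roi):
    x0,y0,x1,y1=roi; d=im[y0:y1,x0:x1].astype(float); d=d[:,:,2]-d[:,:,0]
    return np.clip(1-d/np.percentile(d,90),0,1)
def fit(ims,parts,p0,half,ws=None):
    def roi(n):
        u=proj(n,[[p0[0],p0[1],.02]])[0].astype(int); return u[0]-half,u[1]-half,u[0]+half,u[1]+half
    A={n:(roi(n),alpha(im,roi(n))) for n,im in ims.items()}
    f=lambda q:sum(((np.clip(render(n,parts,[q[0]/100,q[1]/100,q[2]/10],ro)-a,-1,1))**2).mean() for n,(ro,a) in A.items())
    q0=np.array([p0[0]*100,p0[1]*100,p0[2]*10])
    s=minimize(f,q0,method='Nelder-Mead',options=dict(initial_simplex=[q0,q0+[2,0,0],q0+[0,2,0],q0+[0,0,1.5]],xatol=.005,fatol=1e-7))
    return np.array([s.x[0]/100,s.x[1]/100,s.x[2]/10]),s.fun
E
python3 - <<'E'
from fit import *
I={n:cv2.imread(f'pics/{n}0.png')[:,:,::-1] for n in("top","side")}
o=lambda c:(np.array(c)+.5)/2.5-.5+[200,120]
d0=at_z("top",o((112,247)),.06);d1=at_z("top",o((227,288)),.06)
h0=at_z("top",o((387,287)),.012);h1=at_z("top",o((505,280)),.012)
for nm,a,b,P,half in(("case",d0,d1,CASE,50),("cover",h0,h1,COVER,38)):
    v=(a-b)[:2]; yaw=np.arctan2(v[1],v[0])-np.arctan2(122,28)
    m=(a+b)[:2]/2; c,s=np.cos(yaw),np.sin(yaw); p0=[m[0]-.014*c,m[1]-.014*s,yaw]
    print(nm,"len",np.linalg.norm(v),"p0",np.round(p0,4))
    for k in(["top"],["side"],["top","side"]):
        p,e=fit({n:I[n] for n in k},P,p0,half); print(k,p.round(4),e)
    np.save(nm+'.npy',p)
    # overlay
    if nm=="case":
        pc=p
        pts={"sel":world([[.105,y,.0645] for y in(-.05,0,.05)],p),"d":world([[.028,.061,.066],[0,-.061,.066]],p)}
    else: pts["h"]=world([[.028,.061,.012],[0,-.061,.012],[-.027,.055,.024]],p); pv=p
tiles=[]
for n,(x0,y0,x1,y1) in(("top",(225,165,425,275)),("side",(225,165,425,275))):
    im=cv2.resize(I[n][y0:y1,x0:x1,::-1],None,fx=4,fy=4,interpolation=cv2.INTER_CUBIC)
    t=lambda uv:tuple(((np.array(uv)-[x0,y0]+.5)*4-.5).round().astype(int).tolist())
    for v in pts.values():
        for u in proj(n,v): cv2.circle(im,t(u),3,(0,0,255),1)
    for P,p in((CASE,pc),(COVER,pv)):
        for b in P:
            cv2.polylines(im,[np.array([t(u) for u in cv2.convexHull(proj(n,world(b,p)).astype(np.float32))[:,0]])],True,(0,200,0),1)
    tiles.append(im[:300] if n=="top" and 0 else im)
cv2.imwrite('pics/v3.png',cv2.resize(np.vstack(tiles),(545,600),interpolation=cv2.INTER_AREA) if 0 else tiles[0]); cv2.imwrite('pics/v4.png',tiles[1])
E
```

```text
case len 0.12507863207892675 p0 [ 0.5097  0.1386 -0.191 ]
['top'] [ 0.5116  0.1407 -0.1944] 0.0059958465255154575
['side'] [ 0.5134  0.1399 -0.1898] 0.01525784903988522
['top', 'side'] [ 0.5125  0.1403 -0.1938] 0.021984208166057635
cover len 0.1242296832255139 p0 [ 0.4813 -0.1503  0.2106]
['top'] [ 0.482  -0.1508  0.2049] 0.0037273500846761393
['side'] [ 0.4823 -0.1488  0.2034] 0.11346931285994226
['top', 'side'] [ 0.4822 -0.1503  0.1981] 0.11804973717477225
```

View pics/v3.png

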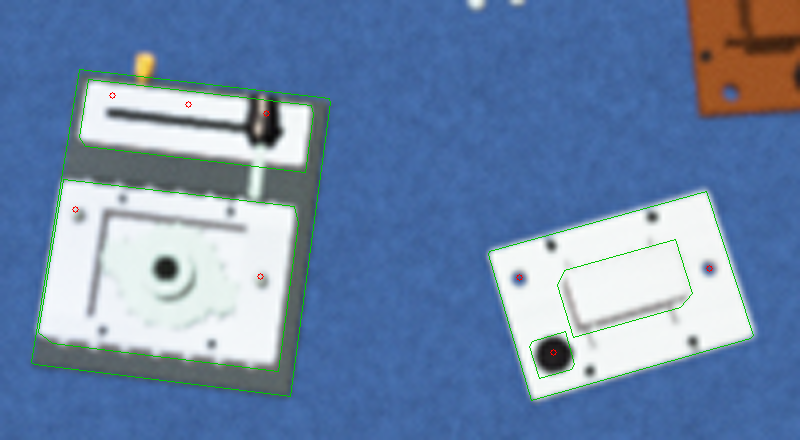

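View pics/v4.png

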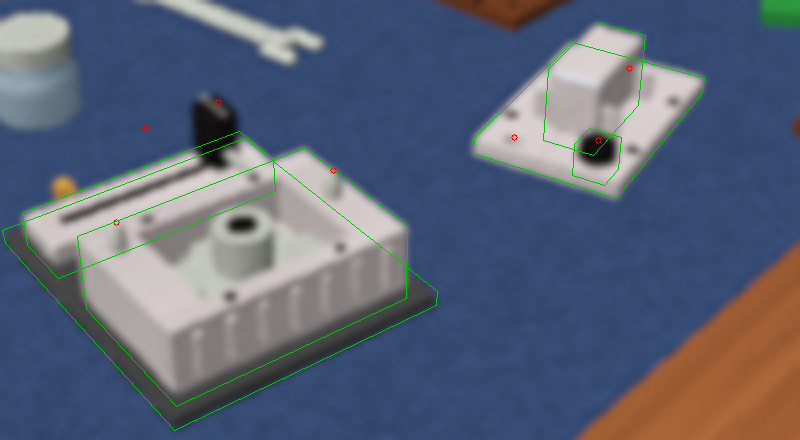

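Both fits lie on the edges: plate corners, dowels and holes coincide, and the dowel-to-hole lengths are 125.1 and 124.2 mm against 125.2. Next I locate the pointer and the selector along the track by colour.

Run:
```python
from fit import *
from scipy.optimize import minimize_scalar
I={n:cv2.imread(f'pics/{n}0.png')[:,:,::-1] for n in("top","side")}
CP={"top":[.5116,.1407,-.193],"side":[.5134,.1399,-.193]}
for n in I:
    u0=proj(n,world([[.137,.04,.015]],CP[n]))[0].astype(int)
    im=I[n].astype(float); w=np.clip(im[:,:,0]-im[:,:,2]-30,0,None)
    m=np.zeros_like(w); m[u0[1]-16:u0[1]+16,u0[0]-16:u0[0]+16]=1; w=w*m
    yy,xx=np.mgrid[:400,:640]; c=np.array([(w*xx).sum(),(w*yy).sum()])/w.sum()
    ys=np.linspace(-.08,.08,321)
    for z in(.012,.02):
        d=np.linalg.norm(proj(n,world([[.137,y,z] for y in ys],CP[n]))-c,axis=1); print(n,"ptr",c.round(1),(w>0).sum(),z,"y",ys[d.argmin()].round(4),"px",d.min().round(2))
    # selector: fit dark mask
    u0=proj(n,world([[.105,-.04,.05]],CP[n]))[0].astype(int); ro=(u0[0]-16,u0[1]-16,u0[0]+16,u0[1]+16)
    g=im[ro[1]:ro[3],ro[0]:ro[2]].max(2)
    a=np.clip((90-g)/50,0,1)
    e=[(((render(n,[box(91,119,y*1000-10,y*1000+10,24.5,64.5)],CP[n],ro)-a)**2).mean(),y) for y in np.arange(-.06,.0601,.001)]
    print(n,"sel",min(e))
    K=cv2.resize(I[n][ro[1]-8:ro[3]+8,ro[0]-32:ro[2]+8,::-1],None,fx=6,fy=6,interpolation=cv2.INTER_CUBIC); cv2.imwrite(f'pics/s_{n}.png',K)
a,b=[cv2.imread(f'pics/s_{n}.png') for n in("top","side")]
cv2.imwrite('pics/v5.png',cv2.resize(np.hstack([a,b]),None,fx=.9,fy=.9)[:600,:800])
```

```text
top ptr [260.6 181.6] 30 0.012 y 0.041 px 1.56
top ptr [260.6 181.6] 30 0.02 y 0.0395 px 0.76
top sel (np.float64(0.038000390625000005), np.float64(0.020000000000000073))
side ptr [240.5 211.7] 29 0.012 y 0.0405 px 2.95
side ptr [240.5 211.7] 29 0.02 y 0.042 px 0.27
side sel (np.float64(0.05863022039134242), np.float64(-0.046999999999999986))
```

View pics/v5.png

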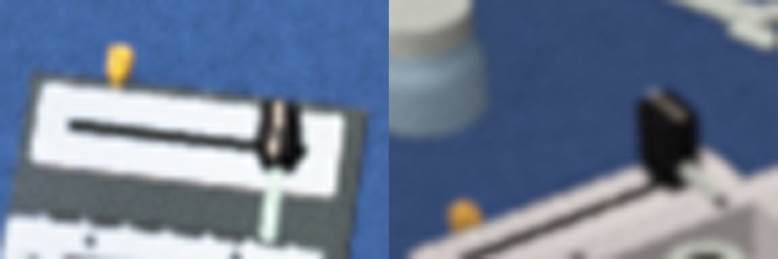

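```bash
cat >> fit.py <<'E'
from scipy.spatial.transform import Rotation as Ro
def down(a):  # tool z down, tool x (jaw axis) at world angle a
    x=np.array([np.cos(a),np.sin(a),0]); z=np.array([0,0,-1.]); return Ro.from_matrix(np.c_[x,np.cross(z,x),z]).as_rotvec()
def best(pos,a):
    c=[(np.abs(np.array(j)-r.read_joints()).max(),down(b)) for b in(a,a+np.pi) if (j:=r.ik(pos,down(b))) is not None]
    return min(c,key=lambda t:t[0])[1]
PC=[.5125,.1403,-.193]; YP=.0407
def st(): print("t",r.read_time_s(),"tcp",np.round(r.read_tcp_pos(),4),"F",np.round(r.read_ft_force(),1),"w",round(r.read_gripper_width(),3))
E
python3 - <<'E'
from fit import *
print(Ro.from_rotvec(r.read_eef_rot()).as_matrix().round(2).tolist())
g=lambda y,z:world([[.105,y,z]],PC)[0]
a=PC[2]+np.pi/2; o=best(g(-.043,.16),a)
print(o); r.move_to(g(-.043,.16),o); st()
r.servo_line(g(-.043,.033),v=.12); st()
r.clamp(); st()
r.servo_line(g(YP,.033),v=.06); st(); snap("top","top1.png"); snap("side","side1.png")
E
```

```text
[[0.4, -0.0, 0.92], [-0.92, -0.0, 0.4], [0.0, -1.0, -0.0]]Traceback (most recent call last):
  File "<stdin>", line 4, in <module>
  File "fit.py", line 31, in best
    return min(c,key=lambda t:t[0])[1]
           ~~~^^^^^^^^^^^^^^^^^^^^^
ValueError: min() iterable argument is empty
```

The tool's y axis points along the fingers, as stated, so I fix the orientation helper.

```bash
sed -i 's/z=np.array(\[0,0,-1.\]); return Ro.from_matrix(np.c_\[x,np.cross(z,x),z\])/y=np.array([0,0,-1.]); return Ro.from_matrix(np.c_[x,y,np.cross(x,y)])/' fit.py
python3 - <<'E'
from fit import *
g=lambda y,z:world([[.105,y,z]],PC)[0]
a=PC[2]+np.pi/2; o=best(g(-.043,.16),a)
r.move_to(g(-.043,.16),o); st()
r.servo_line(g(-.043,.033),v=.12); st()
r.clamp(); st()
r.servo_line(g(YP,.033),v=.06); st(); snap("top","top1.png"); snap("side","side1.png")
E
```

```text
t 3.85 tcp [0.6077 0.0765 0.1599] F [ 0.4  0.3 -0.8] w 1.002
t 5.0583 tcp [0.6079 0.0782 0.0337] F [-0.4 -0.5 -1.2] w 0.998
t 5.6667 tcp [0.6073 0.0775 0.0333] F [-1.9 -1.7  3.4] w 0.226
t 7.2083 tcp [0.6235 0.161  0.0333] F [-1.3 -0.9  5.3] w 0.223
```

Run:
```python
from fit import *
p=np.array(r.read_tcp_pos()); c,s=np.cos(PC[2]),np.sin(PC[2]); d=p[:2]-PC[:2]
print("case frame",[c*d[0]+s*d[1],-s*d[0]+c*d[1]]); print(r.read_tcp_pos())
r.release(); st()
r.servo_line(world([[.105,YP,.2]],PC)[0],v=.2)
cv=[.482,-.1508,.206]; o=best([cv[0],cv[1],.17],cv[2])
r.move_to([cv[0],cv[1],.17],o); st()
im=[]
for n in("top","side"):
    I=snap(n,n+'2.png'); u=proj(n,world([[.12,.04,.04]],PC))[0].astype(int); t=I[u[1]-25:u[1]+25,u[0]-33:u[0]+33,::-1]
    im.append(cv2.resize(t,None,fx=6,fy=6,interpolation=cv2.INTER_CUBIC))
    for y in(.035,.041,.047):
        for x,z in((.091,.0645),(.119,.0645),(.137,.023)):
            q=(proj(n,world([[x,y,z]],PC))[0]-u+[33,25]+.5)*6; cv2.circle(im[-1],tuple(q.astype(int).tolist()),2,(0,0,255) if y==.041 else (255,255,0),1)
cv2.imwrite('pics/v6.png',np.hstack(im))
```

```text
case frame [np.float64(0.10497640650222952), np.float64(0.041633587309824874)]
[0.62351283 0.16102569 0.03331421]
t 7.9667 tcp [0.6233 0.1601 0.033 ] F [-0.7  0.2 -0.6] w 0.999
t 10.2417 tcp [ 0.4835 -0.1493  0.1702] F [ 0.9 -0.4  0.8] w 1.0
```

View pics/v6.png

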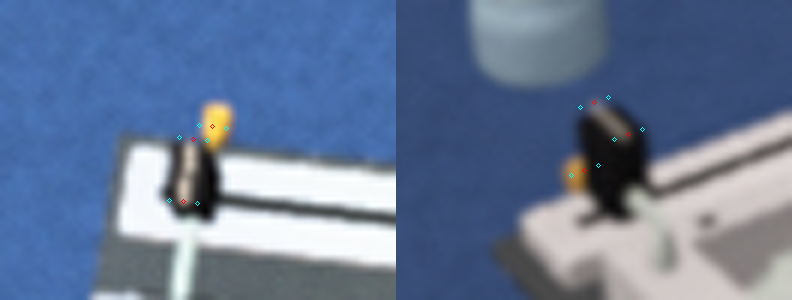

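Run:
```python
from fit import *
from scipy.ndimage import map_coordinates as mc
CP={"top":[.5116,.1407,-.193],"side":[.5134,.1399,-.193]}
ys=np.arange(.02,.0601,.001)
for n in("top","side"):
    I0=cv2.imread(f'pics/{n}0.png')[:,:,::-1].astype(float); I2=cv2.imread(f'pics/{n}2.png')[:,:,::-1].astype(float)
    prof=lambda im,xs,z:np.array([mc(im,proj(n,world([[x,y,z] for x in xs],CP[n]))[:,::-1].T,order=1).mean() for y in ys])
    print(n,"line",prof(I2.min(2),np.linspace(.095,.115,9),.0645).round().astype(int).tolist())
    u=proj(n,world([[.137,.04,.015]],CP[n]))[0].astype(int); ro=(u[0]-12,u[1]-12,u[0]+12,u[1]+12)
    w=I0[ro[1]:ro[3],ro[0]:ro[2]]; w=w[:,:,0]-w[:,:,2]; w=np.clip((w+60)/(w.max()+60),0,1)  # blue -60ish
    for z0 in(10,):
        e=[]
        for dx in(-2,0,2):
            for y in np.arange(30,52,.5):
                m=render(n,[box(130+dx,144+dx,y-5,y+5,z0,23)],CP[n],ro); e.append((round(((m-w)**2).mean(),4),dx,float(y)))
        print("ptr",sorted(e)[:4])
```

```text
top line [200, 199, 196, 190, 181, 164, 139, 110, 85, 62, 43, 34, 30, 29, 32, 43, 56, 75, 100, 123, 142, 154, 152, 131, 106, 85, 72, 71, 89, 114, 144, 174, 199, 215, 225, 231, 232, 232, 233, 233, 233]
ptr [(np.float64(0.0186), 2, 40.0), (np.float64(0.0187), 2, 40.5), (np.float64(0.0189), 2, 39.5), (np.float64(0.0193), 2, 41.0)]
side line [55, 55, 55, 55, 55, 55, 55, 55, 55, 55, 54, 52, 49, 46, 42, 41, 43, 49, 58, 69, 80, 90, 94, 93, 87, 76, 63, 51, 40, 34, 31, 30, 31, 33, 35, 38, 41, 44, 47, 50, 52]
ptr [(np.float64(0.0499), 2, 41.0), (np.float64(0.05), 2, 40.5), (np.float64(0.0505), 0, 41.5), (np.float64(0.0505), 2, 40.0)]
```

The pointer is at y≈40.2 (top) and 40.9 (side). The grip line is at 41.3 and 42.3, so it is about 1.2 mm too far. There is plenty of time, so I nudge it back.

Run:
```python
from fit import *
from scipy.ndimage import map_coordinates as mc
g=lambda y,z:world([[.105,y,z]],PC)[0]
def cy():
    d=np.array(r.read_tcp_pos())[:2]-PC[:2]; c,s=np.cos(PC[2]),np.sin(PC[2]); return round(float(-s*d[0]+c*d[1]),4)
o=best(g(.04,.16),PC[2]+np.pi/2); r.move_to(g(.0405,.14),o); r.servo_line(g(.0405,.033),v=.12)
r.clamp(); r.wait(.2); y0=cy()
r.servo_line(g(.0394,.033),v=.02); r.wait(.3); print(y0,cy())
r.release(); r.servo_line(g(.0394,.16),v=.2)
cv=[.482,-.1508,.206]; r.move_to([cv[0],cv[1],.17],best([cv[0],cv[1],.17],cv[2])); st()
CP={"top":[.5116,.1407,-.193],"side":[.5134,.1399,-.193]}
ys=np.arange(.036,.0461,.0005)
for n in("top","side"):
    I2=snap(n,n+'3.png').astype(float)
    p=np.array([mc(I2.min(2),proj(n,world([[x,y,.0645] for x in np.linspace(.095,.115,9)],CP[n]))[:,::-1].T,order=1).mean() for y in ys]); print(n,ys[p.argmax()],p.round().astype(int).tolist())
    I=I2; ys2=ys
```

```text
0.0407 0.0402
t 16.7583 tcp [ 0.4834 -0.1492  0.1701] F [0.6 0.2 0.6] w 1.0
top 0.0395 [81, 92, 104, 114, 123, 132, 140, 143, 143, 140, 133, 123, 112, 101, 91, 83, 76, 71, 70, 72, 78]
side 0.041 [47, 50, 55, 59, 64, 68, 73, 76, 79, 81, 82, 82, 79, 76, 72, 68, 62, 57, 52, 47, 43]
```

The selector now reads 39.7 and 41.2 against the pointer's 40.2 and 40.9, so it is level. Next I grasp the silver cover, first confirmed once more in an enlarged crop.

Run:
```python
import cv2
a=cv2.imread('pics/top0.png')[195:285,325:445]; b=cv2.imread('pics/side3.png')[135:225,320:440]
import numpy as np
cv2.imwrite('pics/v7.png',cv2.resize(np.hstack([a,b]),None,fx=3.3,fy=3.3,interpolation=cv2.INTER_CUBIC))
```

```text
(no output)
```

View pics/v7.png

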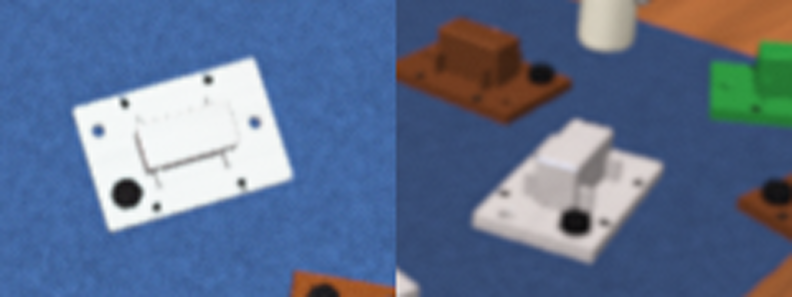

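The crop shows the silver cover at top px (380,239). Its plug is at lower left and its through holes are at left and right, so it is the one meant.

Run:
```python
from fit import *
cv=[.482,-.1508,.206]; o=down(cv[2]) if np.allclose(0,0) else 0
r.servo_line([cv[0],cv[1],.019],v=.12); r.wait(.2); st()
r.clamp(); r.wait(.2); st()
print("yaw", Ro.from_rotvec(r.read_eef_rot()).as_matrix()[:,0].round(4))
p=np.array(r.read_tcp_pos()); r.servo_line([p[0],p[1],.129],v=.15); r.wait(.2); st()
I=snap("top","top4.png"); snap("side","side4.png")
```

```text
t 18.4667 tcp [ 0.4823 -0.151   0.0195] F [ 0.3  0.  -0.2] w 0.997
t 19.1833 tcp [ 0.482  -0.1509  0.0192] F [-0.3  0.3  5.2] w 0.41
yaw [0.9789 0.2045 0.    ]
t 20.2667 tcp [ 0.4813 -0.1506  0.128 ] F [ 1.1  0.4 -4.8] w 0.415
```

Run:
```python
from fit import *
o=best([PC[0],PC[1],.15],PC[2])
x=Ro.from_rotvec(o).as_matrix()[:,0]; x0=Ro.from_rotvec(r.read_eef_rot()).as_matrix()[:,0]; assert x@x0>.5
mid=np.array([.49,-.02,.15]); r.move_to([PC[0],PC[1],.15],o); r.wait(.1); r.servo_line([PC[0],PC[1],.097],v=.1); r.wait(.3); st()
p=np.array(r.read_tcp_pos()); m=Ro.from_rotvec(r.read_eef_rot()).as_matrix()[:,0]; yaw=np.arctan2(m[1],m[0]); print("yaw",yaw,m)
tiles=[]
for n in("top","side"):
    I=snap(n,n+'5.png'); u=proj(n,world([[.0,0,.06]],PC))[0].astype(int); k=6 if n=="top" else 6
    t=cv2.resize(I[u[1]-40:u[1]+42,u[0]-33:u[0]+33,::-1],None,fx=6,fy=6,interpolation=cv2.INTER_CUBIC)
    q=[p[0],p[1],yaw]
    T=lambda P:((proj(n,P)-u+[33,40]+.5)*6).round().astype(int)
    for z in(0,.012): cv2.polylines(t,[T(world(np.array([[-.05,-.075,z],[.05,-.075,z],[.05,.075,z],[-.05,.075,z]]),q,p[2]-.0192))],True,(0,0,255),1)
    for P in T(world([[.028,.061,.012],[0,-.061,.012]],q,p[2]-.0192)): cv2.circle(t,tuple(P.tolist()),6,(0,0,255),1)
    cv2.polylines(t,[T(world(np.array([[-.05,-.075,.05],[.05,-.075,.05],[.05,.075,.05],[-.05,.075,.05]]),PC))],True,(0,220,0),1)
    tiles.append(t)
cv2.imwrite('pics/v8.png',np.hstack(tiles))
```

```text
t 22.575 tcp [0.5129 0.1404 0.0976] F [ 0.2  0.1 -4.2] w 0.412
yaw -0.19302903768583057 [ 0.98142718 -0.19183246  0.00100146]
```

View pics/v8.png

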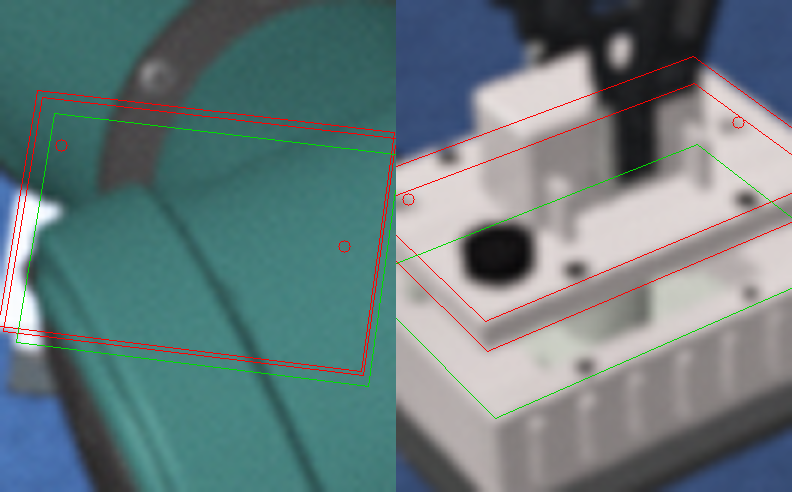

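In the side view the held cover and the case face both lie within about 1 px of the model outlines; the arm hides the top view. I descend in small steps, watching the force. The dowel taper gives about ±3.8 mm of capture.

Run:
```python
from fit import *
xy=np.array(PC[:2]); OFF=.0192
F0=np.array(r.read_ft_force())
for u in(.069,.066,.064,.062,.060,.058,.056):
    r.servo_line([xy[0],xy[1],u+OFF],v=.03); r.wait(.1)
    F=np.mean([r.read_ft_force() for _ in range(4)],axis=0)-F0; p=np.array(r.read_tcp_pos())
    print(u,"z",round(p[2]-OFF,4),"dxy",(p[:2]-xy).round(4),"F",F.round(1),"T",np.round(r.read_torque(),2))
    if abs(F[2])>20 or np.hypot(*F[:2])>15: print("stop"); break
st()
```

```text
0.069 z 0.0689 dxy [-0.  0.] F [-0.1  1.  -0.8] T [ 0.   -0.05 -0.02]
0.066 z 0.066 dxy [-0. -0.] F [-0.9  1.   0.2] T [ 0.05 -0.01  0.04]
0.064 z 0.064 dxy [-0. -0.] F [-0.7  0.7  1. ] T [-0.03  0.02  0.  ]
0.062 z 0.062 dxy [-0. -0.] F [-1.1  1.6 -0.6] T [-0.03  0.02 -0.02]
0.06 z 0.06 dxy [-0. -0.] F [-0.9  0.4 -0.2] T [-0.01 -0.02 -0.02]
0.058 z 0.0579 dxy [-0.0003 -0.    ] F [-0.7  0.6 -0.3] T [0.04 0.16 0.  ]
0.056 z 0.0561 dxy [-0.0002  0.0001] F [-2.3  0.9  2. ] T [0.02 0.39 0.06]
t 25.3167 tcp [0.5123 0.1404 0.0753] F [-1.6  0.1 -1.8] w 0.413
```

The holes went over the dowels with almost no force. Now I press against the ring.

Run:
```python
from fit import *
xy=np.array(PC[:2]); OFF=.0192; base=-4.2
for u in(.054,.052,.051,.050,.0495,.049,.0485,.048,.0475):
    r.servo_line([xy[0],xy[1],u+OFF],v=.03); r.wait(.15)
    F=np.mean([r.read_ft_force() for _ in range(4)],axis=0); p=np.array(r.read_tcp_pos())
    print(u,"z",round(p[2]-OFF,4),"dxy",(p[:2]-xy).round(4),"F",F.round(1),"T",np.round(r.read_torque(),2))
    if F[2]-base>26 or np.hypot(*F[:2])>15: print("stop"); break
st(); tiles=[]
n="side"; I=snap(n,'side6.png'); u=proj(n,world([[.03,0,.05]],PC))[0].astype(int)
cv2.imwrite('pics/v9.png',cv2.resize(I[u[1]-45:u[1]+55,u[0]-65:u[0]+65,::-1],None,fx=6,fy=6,interpolation=cv2.INTER_CUBIC))
```

```text
0.054 z 0.0542 dxy [-0.0002  0.    ] F [-4.6 -0.   5.8] T [0.03 0.86 0.2 ]
0.052 z 0.0522 dxy [-0.0002  0.    ] F [-3.4 -0.7  5.9] T [-0.01  0.96  0.16]
0.051 z 0.0514 dxy [-0.0002  0.0001] F [-3.7 -0.8  7. ] T [-0.03  0.89  0.19]
0.05 z 0.0504 dxy [-0.0002  0.0001] F [-4.6 -0.2  8.5] T [-0.03  0.94  0.15]
0.0495 z 0.0501 dxy [-0.0002  0.    ] F [-4.  -0.7  9.8] T [-0.07  1.09  0.12]
0.049 z 0.05 dxy [-0.0003  0.    ] F [-6.1 -0.7 13.5] T [-0.08  1.16  0.15]
0.0485 z 0.05 dxy [-0.0002  0.    ] F [-6.1 -0.8 18.7] T [-0.13  1.44  0.17]
0.048 z 0.05 dxy [-0.0002 -0.    ] F [-6.5 -1.1 22. ] T [-0.1   1.68  0.14]
stop
t 28.5167 tcp [0.5123 0.1403 0.0692] F [-6.5 -1.1 22. ] w 0.413
```

View pics/v9.png

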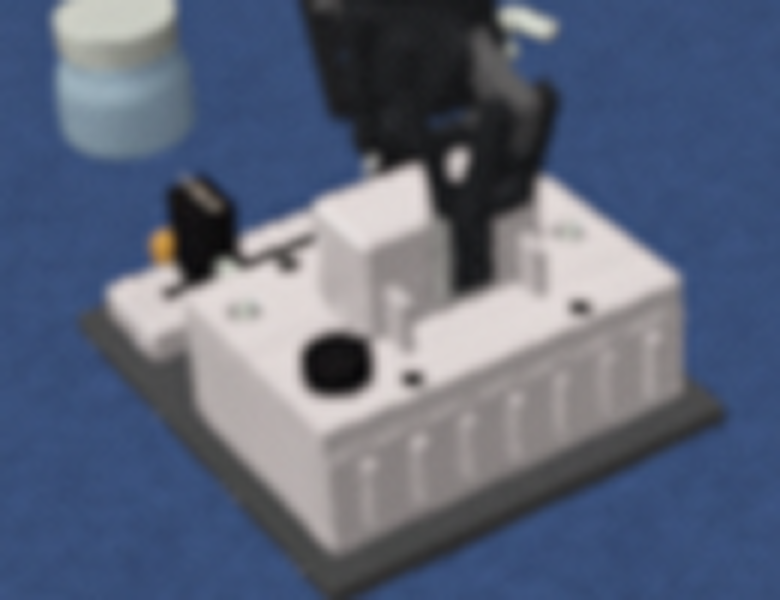

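The cover sits flush with no gap: dowels show in both holes at (243,312) and (567,230), and the plug is at the right corner. It stopped hard at z = 0.0500 while the force rose, and the grip is still beside the brass pointer at (160,245). I hand in while pressing.

Run:
```python
from fit import *
r.wait(.3); st(); r.hand_in()
```

```text
t 28.8667 tcp [0.5122 0.1403 0.0692] F [-6.6 -2.7 22.2] w 0.413
the job is handed in; nothing more can be done
```

The selector is in neutral and the silver cover is fitted flush on the case. I handed the job in at 28.9 s with the gripper still holding the cover pressed down.

- **Selector:** I slid it level with the brass pointer, then nudged it back about 1.2 mm after a check showed it slightly too far. The last check put the grip at y = 39.7 mm (top camera) and 41.2 mm (side camera). The pointer was at 40.2 and 40.9 mm. The two cameras disagree by up to 1.5 mm, but their averages agree within about 0.1 mm.
- **Cover:** Both holes went over the dowels with almost no force. The underside stopped hard at z = 50.0 mm while the force kept rising, so the ring is pushed flush. The wrist force reading was about 22 N at hand-in. The side view shows no gap.
- **Not confirmed:**
  - The arm hid the top view during fitting, so the final seating rests on the side view, height and force.
  - A side load of about 6.6 N remained, probably light contact between a hole and its dowel.
  - I planned the moves clear of the other items but took no final picture of the whole bench.

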